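Unlock the battery collection box and hold the key turned

ROBOT

A 6-joint arm with a two-finger parallel gripper is mounted at the origin on the work surface. World frame = base frame: x ahead of the robot, y to its left, z up, the work surface at z = 0. Lengths are in mm, angles in rad, forces in N, time in s.
With the tool pointing down it reaches from about 275 to 750 mm from the base axis. Payload 10.2 kg.
Tool frame: the origin (TCP) lies midway between the tips of the shut fingers; the grasp point (between the pads) lies 19 mm behind it (ctrl.grip_depth is the distance from the TCP to the grasp point, in mm); y points along the fingers, x is the direction in which the jaws open and shut, and the axes are right-handed (so a half turn about y gives the same grasp; the last joint's range is limited). The gripper opens to 85 mm and grips with 20 to 120 N. Pads are 22 mm wide; open, the fingers measure 114 mm over their backs; the gripper's body (76 mm by 85 mm) begins 54 mm behind the grasp point. The pads swing forward as they close: fully open they stand 13 mm farther back than shut.
Start: joints at [0.902, 0.313, 1.498, -0, 1.331, -0.223], TCP at [226.382, 473.69, 198.894] pointing down, gripper open.
Joint ranges: [-2.94, 2.94], [-0.97, 2.17], [0.19, 2.56], [-1.23, 4.37], [0.02, 3.11], [-2.88, 2.88]. Speed limits (rad/s): [2.39, 2.39, 3.01, 3.14, 3.14, 3.14].

INTERFACE

Orientations are given as a unit quaternion [w, x, y, z].
In Python, from rig import ctrl gives the robot as it stands. The module is installed in compiled form; this text tells all that it offers.
- The arm moves only by the tool drive_tool, never from a script. Its arguments are lists of equal length, an entry for each row: "gripper": the closure, from 0 (fully open) to 1 (shut); "offset": the shift along the tool's x, y, z in m, a list of three; "turn": the turn about the tool's y in degrees. In form: {"gripper": [gripper, ...], "offset": [[tx, ty, tz], ...], "turn": [turn, ...]}. A call has 1 to 20 rows; each row shifts and turns the commanded pose from where the row before left it, along the tool's axes as they then stand; what a row does not reach is not made up. A row lasts 1/12 s, in which the tool goes at most 41.7 mm and 7.16 degrees, less where a joint would pass 70% of its speed; a pose out of reach is approached as far as the arm can. A call is refused whole if a number of a shift passes 0.0417 or a number of a turn 7.16, either way. A call with a gripper value outside its range is refused whole. The fingers move at their own pace and stop on an object; "force" is the grip in N (left out, the last holds). Time passes only in rows, so rows that do not move let the fingers close. It gives the time, the measured TCP pose, the force and the opening at its end, in the units of the state.
- ctrl.sense(): the state, without advancing time (a new reading comes with each control period).
- ctrl.capture(name): name is "scene" or "top" or "wrist"; returns (picture, depth): 420x560x3 uint8, red, green, blue; 420x560 float32, mm along the optical axis (not along the pixel's ray), 0 where there is no reading.
- ctrl.camera_params(name): a dict with "fovy" (degrees; the focal length in pixels is half the picture's height over the tangent of half this angle, whatever the lens; pixels are square), "cx", "cy" (the principal point, pixels), "view" (4x4, takes a point from world to camera coordinates); the wrist camera has in their place "tool_from_camera" (4x4, takes a point from camera to tool coordinates, whose origin is the TCP and whose axes are the tool frame's). Camera axes: x right, y down, z forward; pixel columns grow to the right and rows downward; lengths in mm; the calibration is good to about 2 mm. A picture is of the moment at which its call begins: read the wrist's pose just before it. camera_params takes no time and is no camera call.
- ctrl.finish_job(): hands the job in, once; it reports no verdict.
Trained networks look in the newest picture that a camera, given by its name, has taken for a name from the list of things; names that differ only in an ending like _2 or _b are one class to them, and where a whole thing is asked for, a point or a joint stands for the part that bears it (a point fixed in the world has none). Each returns a list of dicts, best first, with "score" (0 to 1); they miss things now and then, are a little off and sometimes report something else, mostly with a low value. They report only what shows in the picture. A call takes as long as a camera call. They do not tell look-alikes from the thing itself.
- ctrl.boxes_of(camera, query): "centre" ([x, y, z] in mm, in the coordinates of the camera as it stood for that picture, good to about 4 mm: the middle of the surface that is visible of it).
- ctrl.regions_of(camera, query): "mask" (420x560 bool, what is visible of it).
- ctrl.pinpoint(camera, query): "centre" ([x, y, z] in mm, in the coordinates of the camera as it stood for that picture, good to about 4 mm: a listed point, or the origin of a listed thing).
The state is a dict: "time_s": time; "joints": joint angles; "dq": joint speeds; "tau": joint torques, N m; "eef_pos": TCP position; "ee_rot": TCP orientation; "force": force on the tool from outside, world axes, zero at the start; "wrist_torque": the same for the moment, N m; "grip_width": opening from 0.0 (shut) to 1.0 (fully open).
Only numpy, scipy, OpenCV 4.12 (cv2) and the standard library are available. Lean on these libraries where they do the work, as an engineer would, in place of code of your own. Each camera call takes 0.05 s, during which the arm holds its last target.

TASK

Pull the yellow weather cap off the lock on the green battery box and set it down on the table, skirt down. Then take the red key from the wooden stand, work it down past the sticky pins until it is fully home in the lock, turn it a quarter turn clockwise (seen from above) against the spring, and finish while still gripping the key and holding it turned. Leave the blue key, the paper cup, the blue canister and the tape ring where they are.

Things in the scene. Friction and masses are not known exactly. Their poses are not given: they have to be found in the camera images.
- lockbox: Green steel box fixed to the table, 200 (x) by 160 (y) by 90 mm high, lid overhanging 3 mm all round; origin at the centre of its underside, turned only about z. The lid's top is 90 mm above the table. A bolt on the lid, at x = 0 to 92 mm, at most 10 mm high, draws back as the lock is turned.
- lock (a point): Lock face centre, 12 mm above the lid (102 above the table), at x = -40 mm of the box; axes the box's, fixed. Collar radius 17 mm. Keyway straight down: 6.8 mm along x, 14 mm along y (plug at 0), 32 mm deep, mouth chamfered 2 mm. Spring pins from both sides, 10 and 18 mm down, rub: about 5 to 10 N pushes the key past; it may be wiggled a few degrees.
- plug (a joint): Angle of the lock plug (rad): 0 at rest, keyway along the box's y; grows clockwise seen from above; hard stop at 1.5. A spring turns it back (0.04 N m at 0, 0.13 N m at 1.5), so it stays turned only while the key is held. The key has about 0.15 rad of play, so turn the key 1.6 to 1.7 rad to bring the plug to its stop.
- cap: Loose yellow plastic cap, 40 g, over the lock at the start, skirt on the lid; origin at the centre of its underside, z up through its knob. Skirt 48 mm in diameter, 18 mm high, hollow below; on top a round grip knob, 24 mm in diameter, from 18.5 to 42.5 mm up. Spring balls hold it: a straight pull up of about 4 to 8 N snaps it off.
- key_red: Key with red head, 35 g, upright in the stand, blade down. Origin: centre of the shoulder's underside. Blade 26 mm down (-z), 5 mm thick (x), 12 mm wide (y), round tip. Shoulder 8.5 by 18 by 9 mm high; flat head 8 to 42 mm up, 10 mm thick (x), 32 mm wide (y): grip across x. Same either way round. Home: origin at point lock, shoulder on the lock's face, x along the box's x till turned.
- key_blue: Bystander: the same key with a blue head, in the other slot of the stand. Leave it there.
- stand: Fixed wooden key stand, 60 (x) by 160 (y) by 36 mm high; origin at the centre of its underside. Two slots 84 mm apart, at y = +42 and -42 mm, each 6.5 by 13.5 mm; either key may be in either slot, its shoulder resting on the stand's top, its x about along the stand's x.
- cup: Bystander: lidded paper cup, 84 mm in diameter, 112 mm high; origin at the centre of its underside.
- canister: Bystander: blue canister, 66 mm in diameter, 190 mm high; origin at the centre of its underside.
- tape: Bystander: grey tape ring lying flat, 100 mm in diameter, 25 mm high; origin at the centre of its underside.
There are look-alikes about, which are no part of the job. Of the things that look like the key_red, the smaller one is meant. Of the things like the cap, leave any that is turquoise; of the rest the smaller one is meant.

How it is judged:
By the outcome, as a careful person would: the job done as asked, in the order asked, and still so for the second after the job is handed in, while the arm keeps its last pose, push and grip.
It also fails if it takes over 67 s, if anything falls off the work surface, if the arm or the gripper's body presses on something with over 40 N, if the wrist force passes 120 N, or if a joint passes its speed limit or range.

## Working session

There is one attempt and no reset: what is moved stays moved. The work goes in short steps, Python scripts to look and compute and a tool call to move; the robot and the scene stay as the last step left them, time stands still between calls to the robot, and variables do not carry over. Pictures are saved under pics/ and viewed, and the job is handed in when it is done.

Besides the shell and the picture viewer there is one more tool, called after "Request:" as a command line: name --pt "numbers of a row" for each row, then --argument value for the rest. drive_tool: Moves the arm, as the interface text tells. Its arguments: {"type":"object","properties":{"gripper":{"type":"array","items":{"type":"number"}},"offset":{"type":"array","items":{"type":"array","items":{"type":"number"}}},"turn":{"type":"array","items":{"type":"number"}},"force":{"type":"number"}},"required":["gripper","offset","turn"]}

```bash
mkdir -p pics; ls
python3 - <<'E'
from rig import ctrl
import cv2, numpy as np
print(ctrl.sense())
for n in ["scene","top","wrist"]:
    p,d=ctrl.capture(n); cv2.imwrite(f"pics/{n}0.png",p[...,::-1]); np.save(f"{n}0.npy",d)
    print(n,ctrl.camera_params(n))
E
```

```text
pics
{'time_s': 0.0, 'joints': array([ 9.01599823e-01,  3.13464810e-01,  1.49843353e+00, -1.33546993e-05,
        1.33094626e+00, -2.23405210e-01]), 'dq': array([-1.35759131e-04,  6.14906019e-05,  5.11160285e-04, -1.97019240e-05,
        7.41927673e-04, -6.42220217e-04]), 'tau': array([ 3.60696977e-04, -4.12265933e+01, -2.59744227e+01, -1.62246470e-04,
        4.15599294e-03, -1.31421214e-05]), 'eef_pos': array([226.20265563, 473.45657017, 198.328845  ]), 'ee_rot': array([-0.59800573,  0.59830884,  0.37668842, -0.37752022]), 'force': array([-0.75143429,  0.28998112,  0.12361853]), 'wrist_torque': array([0.02430166, 0.03093249, 0.02292345]), 'grip_width': 1.00086862749601}
scene {'fovy': 42.86466971778069, 'cx': 275.47672652807614, 'cy': 202.9159179664645, 'view': array([[-4.17717783e-01,  9.08576349e-01,  9.33270836e-04,
         2.84007041e+02],
       [ 7.26504223e-01,  3.34626655e-01, -6.00180486e-01,
        -3.09546440e+02],
       [-5.45622093e-01, -2.50028037e-01, -7.99864059e-01,
         1.69972975e+03],
       [ 0.00000000e+00,  0.00000000e+00,  0.00000000e+00,
         1.0
[... 195 characters left out ...]
    [-9.97327515e-01,  8.96322042e-04, -7.30549456e-02,
         5.39966718e+02],
       [ 7.30598482e-02,  1.62733381e-02, -9.97194784e-01,
         1.16290209e+03],
       [ 0.00000000e+00,  0.00000000e+00,  0.00000000e+00,
         1.00000000e+00]])}
wrist {'fovy': 60.73075966949554, 'cx': 279.5957527771382, 'cy': 206.07110043230622, 'tool_from_camera': array([[ 9.99998651e-01,  1.07342718e-03,  1.24348030e-03,
        -6.62697302e-01],
       [-9.03239059e-04, -2.72973013e-01,  9.62021267e-01,
        -1.75478080e+02],
       [ 1.37209634e-03, -9.62021092e-01, -2.72971675e-01,
         6.95131863e+01],
       [ 0.00000000e+00,  0.00000000e+00,  0.00000000e+00,
         1.00000000e+00]])}
```

View pics/scene0.png

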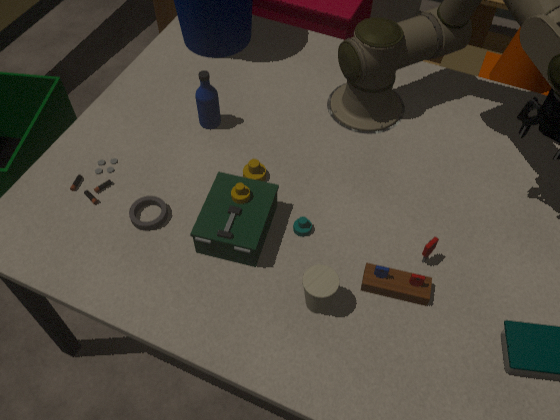

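View pics/top0.png

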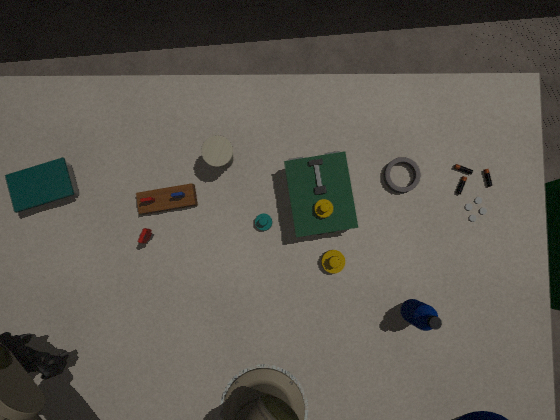

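View pics/wrist0.png

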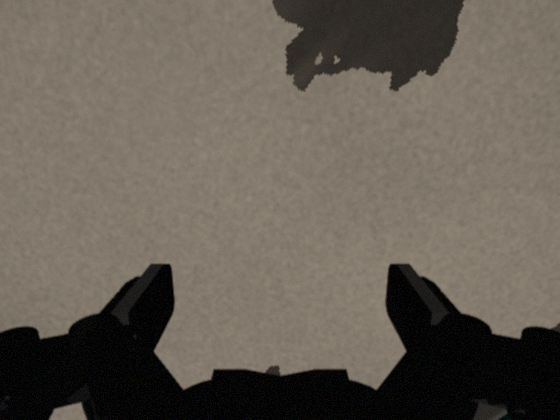

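The scene view shows the box at about (237,215) with the yellow cap on its lock (241,190). A larger yellow cap is on the table (255,170), and a turquoise one at (303,226). The stand is at (397,283), blue key on the left slot and red on the right. A loose red look-alike lies at (430,247).

```bash
cat > h.py <<'E'
from rig import ctrl
import cv2, numpy as np
from scipy.spatial.transform import Rotation as R
def rot(s): q=s['ee_rot']; return R.from_quat([q[1],q[2],q[3],q[0]]).as_matrix()
def cam2world(n,s=None):
    c=ctrl.camera_params(n)
    if n!='wrist': return np.linalg.inv(c['view'])
    T=np.eye(4); T[:3,:3]=rot(s); T[:3,3]=s['eef_pos']; return T@c['tool_from_camera']
def cloud(n,d,s=None):
    c=ctrl.camera_params(n); f=210/np.tan(np.radians(c['fovy']/2))
    v,u=np.mgrid[:420,:560]; P=np.stack([(u-c['cx'])/f*d,(v-c['cy'])/f*d,d],-1)
    M=cam2world(n,s); W=P@M[:3,:3].T+M[:3,3]; W[d<=0]=np.nan; return W
def w(n,p,s=None): M=cam2world(n,s); return M[:3,:3]@np.array(p)+M[:3,3]
E
python3 - <<'E'
from h import *
np.set_printoptions(precision=1,suppress=True)
s=ctrl.sense(); print(rot(s))
for n in ['top','scene']:
    W=cloud(n,np.load(n+'0.npy'))
    p=cv2.imread(f'pics/{n}0.png'); hsv=cv2.cvtColor(p,cv2.COLOR_BGR2HSV)
    H,S,V=hsv[...,0].astype(int),hsv[...,1],hsv[...,2]
    for nm,m in dict(yellow=(abs(H-25)<8)&(S>180)&(V>80),red=((H<5)|(H>175))&(S>180)&(V>60),blue=(abs(H-112)<10)&(S>130)&(V>40),green=(abs(H-75)<15)&(S>80)&(V>40),wood=(abs(H-11)<6)&(S>120)&(V>50),teal=(abs(H-90)<5)&(S>120)).items():
        k,l,st,c=cv2.connectedComponentsWithStats(m.astype(np.uint8))
        for i in range(1,k):
            if st[i,4]>25 :
                Q=W[l==i]; print(n,nm,c[i],st[i,4],np.nanmedian(Q,0),np.nanpercentile(Q,3,axis=0),np.nanpercentile(Q,97,axis=0))
    for q in ['lockbox','lock','cap','key_red','key_blue','stand','cup']:
        for r in ctrl.pinpoint(n,q): print(n,q,r['score'],w(n,r['centre']))
E
```

```text
[[ 0.4 -0.  -0.9]
 [ 0.9 -0.   0.4]
 [-0.  -1.   0. ]]
top yellow [324.4 207.4] 214 [ 549.9 -159.7  109. ] [ 526.8 -177.9  104.5] [ 568.7 -138.6  134.6]
top yellow [334.  260.6] 356 [ 410.2 -192.5   26.2] [ 379.7 -218.2   20.9] [ 434.9 -162.7   59.6]
top red [146.1 198.9] 37 [575.1 317.5  77.4] [570.  303.2  64.9] [580.5 332.5  81.5]
top red [142.3 235.5] 55 [477.9 322.1  87.1] [459.4 311.9  81.1] [493.9 329.7  91.4]
top blue [176.6 193.8] 34 [588.6 234.7  77.3] [585.4 221.5  73.5] [594.1 249.1  80.2]
top blue [424.7 310.5] 217 [ 288.4 -406.1  128.2] [ 275.1 -434.1  100.6] [ 301.9 -384.6  145.5]
top green [320.5 194.3] 4047 [ 586.5 -156.1   89.5] [ 488.5 -232.1   85.7] [685.3 -71.2  93.5]
top green [ 39.1 184.2] 2289 [618.6 619.   61.3] [560.4 541.2  57. ] [677.2 698.6  65.3]
top green [263.4 221.4] 218 [517.5   2.9  19.3] [496.3 -17.4  13.3] [538.3  24.6  45. ]
top wood [166.6 198.2] 1011 [582.1 275.7  35.9] [548.6 199.5  30. ] [615.9 351.8  40.4]
top teal [ 38.3 184.2] 1896 [618.7 621.8  61.3] [560.8 542.3  57.1] [676.5 697.9  65.1]
top teal [264. 221.] 175 [518.9   0.4  19.6] [496
[... 1474 characters left out ...]
 [574.5 537.8  56.6] [683.  642.1  64.7]
scene wood [509.8  65.5] 1895 [-683.2  398.8 -220.9] [-875.   309.4 -318.6] [-652.1  499.1 -102.5]
scene wood [396.4 282.2] 1138 [591.5 278.   35.6] [553.6 200.9  30.8] [619.1 351.8  39.8]
scene teal [535.5 347.1] 1569 [630.6 597.5  60.6] [574.4 542.4  56.2] [683.4 643.1  64.7]
scene lockbox 0.8 [ 588.8 -158.1    0.8]
scene lock 0.74 [ 545.7 -162.1  101.4]
scene cap 0.95 [ 408.4 -190.2   -5. ]
scene cap 0.79 [515.5   3.3  -3. ]
scene cap 0.72 [ 555.2 -158.1   87.4]
scene key_red 0.61 [480.6 321.5  31. ]
scene key_red 0.43 [575.1 323.6  37.1]
scene key_blue 0.73 [590.6 236.6  33.8]
scene stand 0.94 [584.3 271.1  -0.3]
scene cup 0.55 [701.6 121.9   1.8]
```

Run:
```python
from h import *
np.set_printoptions(precision=2,suppress=True)
for n in ['top','scene']:
    W=cloud(n,np.load(n+'0.npy'))
    X,Y,Z=W[...,0],W[...,1],W[...,2]
    m=(Z>83)&(Z<97)&(X>450)&(X<720)&(Y<-40)&(Y>-260)
    print(n,cv2.minAreaRect(W[m][:,:2].astype(np.float32)))
    m=(Z>30)&(Z<41)&(X>530)&(X<640)&(Y>180)&(Y<370)
    print(n,cv2.minAreaRect(W[m][:,:2].astype(np.float32)))
    m=(Z>103)&(Z<140)&(X>500)&(X<600)&(Y<-110)&(Y>-210)
    print(n,cv2.minEnclosingCircle(W[m][:,:2].astype(np.float32)), 'knob',np.median(W[m&(Z>128)],0))
s=ctrl.sense(); M=rot(s); print(M[:,0],np.degrees(np.arctan2(M[1,0],M[0,0])),s['eef_pos'])
```

```text
top ((589.2898559570312, -151.26678466796875), (209.57998657226562, 166.456298828125), 9.077914237976074)
top ((581.6228637695312, 278.6683349609375), (61.259742736816406, 162.05340576171875), 9.519094467163086)
top ((560.909423828125, -157.02713012695312), 37.05891418457031) knob [ 547.94 -157.37  132.07]
scene ((589.7293090820312, -152.92755126953125), (215.0038604736328, 168.43638610839844), 8.590065002441406)
scene ((583.1151733398438, 275.9433288574219), (65.4004898071289, 160.37393188476562), 8.73753833770752)
scene ((560.9053344726562, -154.37571716308594), 35.138206481933594) knob [ 549.05 -159.19  131.79]
[ 0.43  0.9  -0.  ] 64.46013876268978 [226.36 473.68 198.89]
```

Request:
drive_tool --gripper '[0,0,0,0,0,0,0,0,0,0,0,0,0,0,0,0,0,0,0,0]' --pt "0 0 0" --pt "0 0 0" --pt "0 0 0" --pt "0 0 0" --pt "0 0 0" --pt "0 0 0" --pt "0 0 0" --pt "0 0 0" --pt "0.007 0 -0.022" --pt "0.007 0 -0.022" --pt "0.007 0 -0.022" --pt "0.007 0 -0.022" --pt "0.007 0 -0.022" --pt "0.007 0 -0.022" --pt "0.007 0 -0.022" --pt "0.007 0 -0.022" --pt "0.007 0 -0.022" --pt "0.007 0 -0.022" --pt "0.007 0 -0.022" --pt "0.007 0 -0.022" --turn '[6.9,6.9,6.9,6.9,6.9,6.9,6.9,7.1,0,0,0,0,0,0,0,0,0,0,0,0]' --force 40

```text
time_s: 2.52
eef_pos: [351.3, 225.2, 199.0]
ee_rot: [0.705, -0.705, -0.056, 0.056]
force: [-0.7, -0.2, -0.1]
grip_width: 0.999
```

Request:
drive_tool --gripper '[0,0,0,0,0,0,0,0,0,0,0,0,0,0,0,0,0,0,0,0]' --pt "0.0075 0.0015 -0.0227" --pt "0.0075 0.0015 -0.0227" --pt "0.0075 0.0015 -0.0227" --pt "0.0075 0.0015 -0.0227" --pt "0.0075 0.0015 -0.0227" --pt "0.0075 0.0015 -0.0227" --pt "0.0075 0.0015 -0.0227" --pt "0.0075 0.0015 -0.0227" --pt "0.0075 0.0015 -0.0227" --pt "0.0075 0.0015 -0.0227" --pt "0.0075 0.0015 -0.0227" --pt "0.0075 0.0015 -0.0227" --pt "0.0075 0.0015 -0.0227" --pt "0.0075 0.0015 -0.0227" --pt "0.0075 0.0015 -0.0227" --pt "0.0075 0.0015 -0.0227" --pt "0.0075 0.0015 -0.0227" --pt "0.0075 0.0015 -0.0227" --pt "0 0 0" --pt "0 0 0" --turn '[0,0,0,0,0,0,0,0,0,0,0,0,0,0,0,0,0,0,0,0]'

```text
time_s: 4.18
eef_pos: [548.5, -156.7, 171.4]
ee_rot: [0.705, -0.705, -0.055, 0.056]
force: [-0.2, 0.0, -0.0]
grip_width: 0.999
```

```bash
cat > look.py <<'E'
from h import *
import sys
np.set_printoptions(precision=2,suppress=True)
s=ctrl.sense(); p,d=ctrl.capture('wrist'); nm=sys.argv[1]
cv2.imwrite(f'pics/{nm}.png',p[...,::-1]); np.savez(f'{nm}.npz',d=d,W=cloud('wrist',d,s))
M=rot(s); print(s['eef_pos'],'yaw',np.degrees(np.arctan2(M[1,0],M[0,0])),s['force'],s['time_s'],s['grip_width'])
E
python3 look.py w1
python3 - <<'E'
from h import *
np.set_printoptions(precision=2,suppress=True)
W=np.load('w1.npz')['W']; X,Y,Z=W[...,0],W[...,1],W[...,2]
p=cv2.imread('pics/w1.png'); hsv=cv2.cvtColor(p,cv2.COLOR_BGR2HSV); H,S,V=[hsv[...,i].astype(int) for i in range(3)]
m=(abs(H-25)<8)&(S>150)&(V>40)
print(m.sum())
k=m&(Z>128); print('knobtop',np.nanmedian(W[k],0),cv2.minEnclosingCircle(W[k][:,:2].astype(np.float32)))
k=m&(Z<112)&(Z>104); print('skirt',cv2.minEnclosingCircle(W[k][:,:2].astype(np.float32)),np.nanmedian(Z[k]))
k=(Z>83)&(Z<95); print('lid',cv2.minAreaRect(W[k][:,:2].astype(np.float32)),np.nanmedian(Z[k]))
E
```

```text
[ 548.48 -156.65  171.35] yaw 8.984381403176972 [-0.19  0.   -0.04] 4.1833 0.9987819826630912
7927
knobtop [ 548.71 -159.88  132.81] ((548.98779296875, -160.62413024902344), 11.950708389282227)
skirt ((548.9031982421875, -160.6712188720703), 24.24868392944336) 108.96069077830327
lid ((590.3255615234375, -154.97459411621094), (210.24639892578125, 167.00555419921875), 9.039003372192383) 90.50792428069269
```

View pics/w1.png

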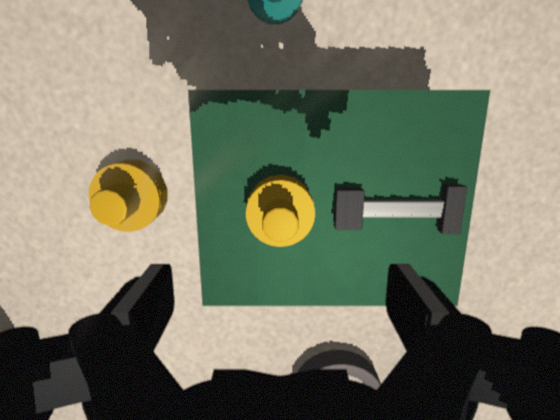

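The wrist view shows the cap on the lock at (280,212) and the bolt at (400,208). The bigger look-alike is left at (128,197), lower down. I'll descend onto the knob.

Request:
drive_tool --gripper '[0,0,0,0,0,0,0,0.5,0.6,1,1,1,1,1,1,1]' --pt "0 0.01 -0.0015" --pt "0 0.01 -0.002" --pt "0 0.01 0" --pt "0 0.01 0" --pt "0 0.01 0" --pt "0 0.0095 0" --pt "0 0 0" --pt "0 0 0" --pt "0 0 0" --pt "0 0 0" --pt "0 0 0" --pt "0 0 0" --pt "0 0 0" --pt "0 0 0" --pt "0 0 0" --pt "0 0 0" --turn '[0,0,0,0,0,0,0,0,0,0,0,0,0,0,0,0]' --force 40

```text
time_s: 5.57
eef_pos: [549.1, -159.5, 112.4]
ee_rot: [-0.705, 0.705, 0.056, -0.056]
force: [-1.1, 0.5, 0.0]
grip_width: 0.001
```

```bash
python3 look.py w2
python3 - <<'E'
from h import *
p,d=ctrl.capture('scene'); cv2.imwrite('pics/s2.png',cv2.resize(p[120:300,160:400,::-1],None,fx=3,fy=3))
E
```

```text
[ 549.09 -159.5   112.41] yaw 9.058657107797853 [-1.14  0.54  0.02] 5.5667 0.0010146554150007286
```

View pics/w2.png

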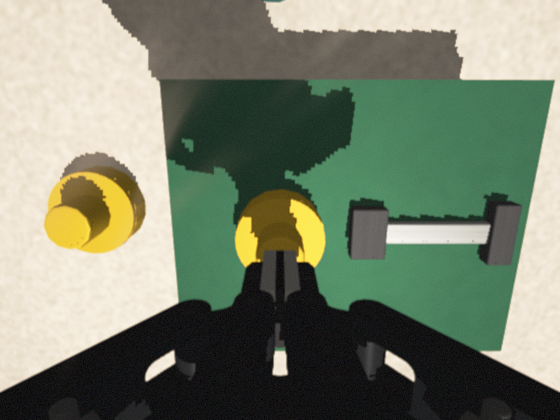

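View pics/s2.png

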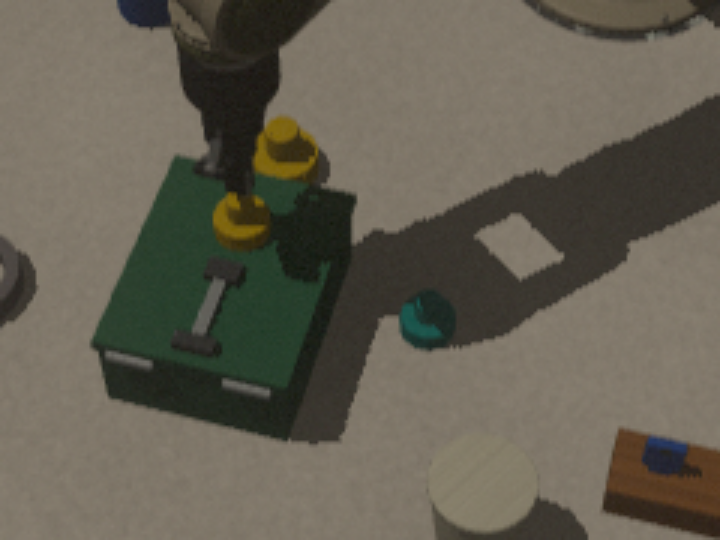

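Run:
```python
import cv2
p=cv2.imread('pics/w2.png')[170:400,160:400]; p=cv2.convertScaleAbs(p,alpha=2.5,beta=20)
cv2.imwrite('pics/w2z.png',cv2.resize(p,None,fx=2.6,fy=2.6,interpolation=cv2.INTER_NEAREST))
```

```text
(no output)
```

View pics/w2z.png

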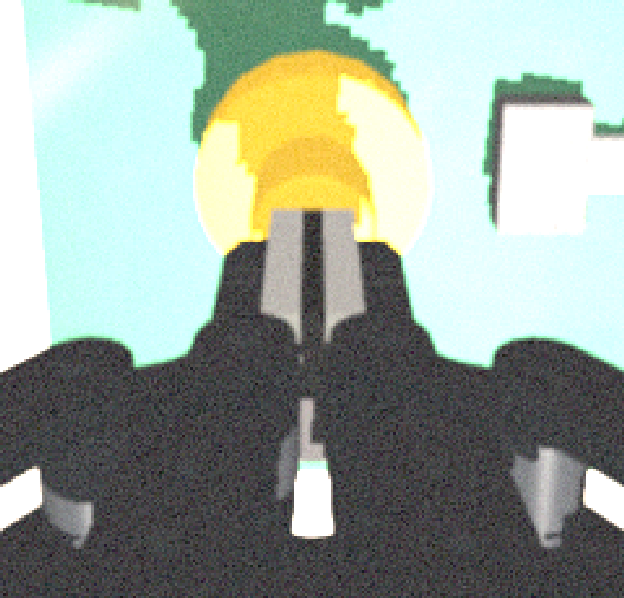

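Run:
```python
from h import *
np.set_printoptions(precision=1,suppress=True)
W=np.load('w2.npz')['W']
for r in range(215,300,5): print(r,W[r,268],W[r,280],W[r,295])
```

```text
215 [ 540.6 -147.3  109. ] [ 546.8 -146.5  108.4] [ 554.6 -145.4  107.8]
220 [ 541.  -150.1  108.8] [ 547.1 -148.7  110.1] [ 554.9 -147.7  109.4]
225 [ 541.4 -153.2  107.8] [ 547.3 -149.5  115.8] [ 555.4 -150.4  109.3]
230 [ 541.6 -152.   118.8] [ 547.3 -149.6  123.1] [ 555.2 -151.   115.6]
235 [ 541.8 -151.9  126.3] [ 547.2 -149.2  130.9] [ 554.7 -150.4  124.7]
240 [ 542.  -152.3  131.6] [ 547.4 -150.8  133.3] [ 554.5 -150.6  131. ]
245 [ 542.3 -154.   133.5] [ 547.9 -153.5  132.6] [ 554.8 -152.4  132.6]
250 [ 542.7 -156.8  132.7] [ 548.3 -155.9  132.9] [ 555.2 -154.9  132.6]
255 [ 542.3 -149.6  155. ] [ 547.2 -149.5  153.4] [ 553.1 -148.2  154.1]
260 [ 542.5 -149.8  159.3] [ 547.2 -149.3  158.7] [ 552.9 -148.3  158.8]
265 [ 542.7 -150.3  162.6] [ 547.1 -149.2  163.4] [ 552.8 -148.3  163.4]
270 [ 542.8 -149.6  168.4] [ 547.1 -148.9  168.3] [ 552.6 -148.5  167.4]
275 [ 542.9 -149.8  172. ] [ 547.1 -149.   172.1] [ 552.4 -148.2  172. ]
280 [ 543.  -149.4  176.4] [ 547.2 -149.4  175.2] [ 552.3 -148.7  174.8]
285 [ 543.1 -149.7  179.3] [ 547.1 -149.2  179.2] [ 551.9 -147.8  180.3]
290 [ 543.3 -150.1  182. ] [ 547.2 -149.6  181.8] [ 551.9 -148.1  183.1]
295 [ 543.2 -148.   188.9] [ 547.4 -151.2  182.2] [ 551.6 -147.4  187.6]
```

Run:
```python
from h import *
np.set_printoptions(precision=1,suppress=True)
print(ctrl.grip_depth)
W=np.load('w1.npz')['W']
for r in range(260,300,5): print(r,W[r,160],W[r,168],W[r,400])
# finger tool coordinates in w2
Z=np.load('w2.npz'); d=Z['d']
c=ctrl.camera_params('wrist'); f=210/np.tan(np.radians(c['fovy']/2)); T=c['tool_from_camera']
for r in (252,255,260,280):
  z=d[r,270]; print(r,z,(T@[(270-c['cx'])/f*z,(r-c['cy'])/f*z,z,1]))
```

```text
18.700000000000003
260 [ 437.7 -263.6   -0.2] [ 445.8 -262.7   -1.1] [ 647.9 -188.7   90.1]
265 [ 502.  -153.1  223.3] [ 504.5 -153.6  221.5] [ 591.7 -139.4  221.9]
270 [ 503.  -153.5  226.4] [ 504.6 -155.8  221.1] [ 590.  -139.3  226.9]
275 [ 504.7 -152.6  231.7] [ 504.9 -157.5  221.9] [nan nan nan]
280 [ 504.6 -154.9  231. ] [ 505.2 -159.3  222.4] [ 589.1 -141.4  231. ]
285 [ 504.8 -156.7  231.3] [ 505.7 -160.6  223.9] [ 589.5 -143.2  231.3]
290 [ 505.2 -158.2  232.1] [ 505.9 -162.7  223.9] [ 589.5 -144.6  232.4]
295 [ 505.5 -159.8  232.8] [ 506.3 -164.3  224.7] [ 589.2 -145.7  234. ]
252 146.19307 [ -4.4 -39.9  11.    1. ]
255 144.62997 [ -4.3 -41.7  10.5   1. ]
260 140.30725 [ -4.2 -46.2  10.3   1. ]
280 123.523254 [ -3.8 -63.6  10.7   1. ]
```

The depth reading shows the shut fingertips about 39 mm above the reported TCP (tips at z≈152, with TCP at 112), so the fingers closed over the knob's top without touching it. I'll allow for that offset: reopen, go about 39 mm lower, then grip.

Request:
drive_tool --gripper '[0,0,0,0,0,0,0,0,0,0,0,0,0,0,0]' --pt "0 0 0" --pt "0 0 0" --pt "0 0 0" --pt "0 0 0" --pt "0 0 0" --pt "0 0 0" --pt "0 0 0" --pt "0 0.007 0" --pt "0 0.007 0" --pt "0 0.007 0" --pt "0 0.007 0" --pt "0 0.005 0" --pt "0 0.004 0" --pt "0 0 0" --pt "0 0 0" --turn '[0,0,0,0,0,0,0,0,0,0,0,0,0,0,0]'

```text
time_s: 6.92
eef_pos: [549.1, -159.5, 75.3]
ee_rot: [0.705, -0.705, -0.056, 0.056]
force: [0.5, -0.7, -0.3]
grip_width: 0.999
```

Request:
drive_tool --gripper '[0.3,0.5,0.6,0.7,1,1,1,1,1,1]' --pt "0 0 0" --pt "0 0 0" --pt "0 0 0" --pt "0 0 0" --pt "0 0 0" --pt "0 0 0" --pt "0 0 0" --pt "0 0 0" --pt "0 0 0" --pt "0 0 0" --turn '[0,0,0,0,0,0,0,0,0,0]'

```text
time_s: 7.75
eef_pos: [549.5, -159.8, 76.3]
ee_rot: [-0.705, 0.705, 0.056, -0.055]
force: [-1.2, 0.5, 4.5]
grip_width: 0.265
```

```bash
python3 look.py w3
```

```text
[ 549.5  -159.77   76.28] yaw 9.06475008730785 [-1.22  0.53  4.46] 7.75 0.26546422876667525
```

View pics/w3.png

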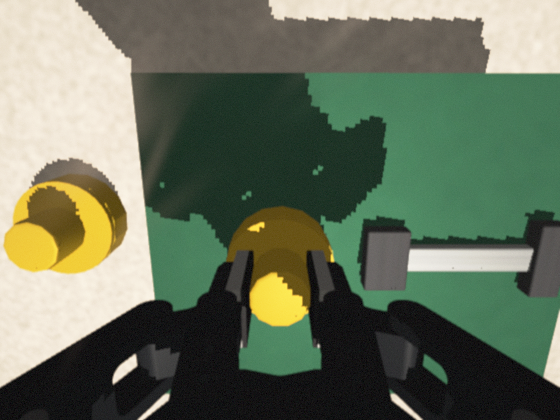

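The knob is held between the fingers (width 0.265, about 23 mm). Pulling straight up.

Request:
drive_tool --gripper '[1,1,1,1,1,1,1,1,1,1,1,1]' --pt "0 -0.003 0" --pt "0 -0.004 0" --pt "0 -0.005 0" --pt "0 -0.006 0" --pt "0 -0.006 0" --pt "0 -0.008 0" --pt "0 -0.01 0" --pt "0 -0.01 0" --pt "0 -0.01 0" --pt "0 -0.01 0" --pt "0 0 0" --pt "0 0 0" --turn '[0,0,0,0,0,0,0,0,0,0,0,0]'

```text
time_s: 8.8
eef_pos: [549.3, -159.6, 147.9]
ee_rot: [-0.705, 0.705, 0.056, -0.056]
force: [-0.4, -1.1, -0.8]
grip_width: 0.263
```

```bash
python3 look.py w4
python3 - <<'E'
from h import *
p,d=ctrl.capture('scene'); cv2.imwrite('pics/s4.png',cv2.resize(p[120:300,160:400,::-1],None,fx=3,fy=3))
E
```

```text
[ 549.27 -159.59  147.93] yaw 9.058388378636977 [-0.35 -1.11 -0.79] 8.8 0.26333762464577065
```

View pics/s4.png

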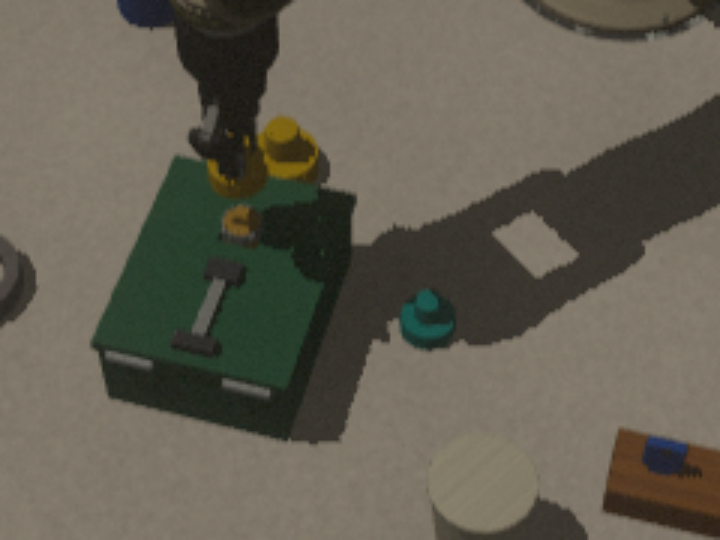

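View pics/w4.png

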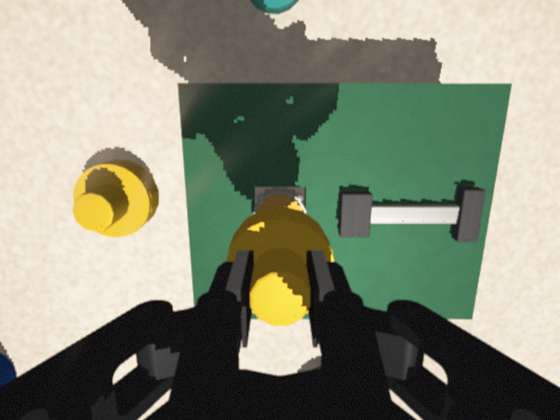

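The cap is off, held at (280,270), and the brass lock face shows at (280,200). Next I'll move to clear table near (390,-40) and lower.

Request:
drive_tool --gripper '[1,1,1,1,1,1,1,1,1,1,1,1,1,1,1,1,1,1,1,1]' --pt "-0.0138 0 0.0143" --pt "-0.0138 0 0.0143" --pt "-0.0138 0 0.0143" --pt "-0.0138 0 0.0143" --pt "-0.0138 0 0.0143" --pt "-0.0138 0 0.0143" --pt "-0.0138 0 0.0143" --pt "-0.0138 0 0.0143" --pt "-0.0138 0 0.0143" --pt "-0.0138 0 0.0143" --pt "0 0.02 0" --pt "0 0.02 0" --pt "0 0.02 0" --pt "0 0.02 0" --pt "0 0.02 0" --pt "0 0.02 0" --pt "0 0.02 0" --pt "0 0.01 0" --pt "0 0 0" --pt "0 0 0" --turn '[0,0,0,0,0,0,0,0,0,0,0,0,0,0,0,0,0,0,0,0]'

```text
time_s: 10.57
eef_pos: [390.0, -39.9, -2.8]
ee_rot: [0.705, -0.705, -0.055, 0.056]
force: [-0.2, 0.3, 0.4]
grip_width: 0.26
```

```bash
python3 look.py w5
```

```text
[389.96 -39.86  -2.8 ] yaw 9.058389711191317 [-0.16  0.35  0.43] 10.5667 0.2604532605454811
```

View pics/w5.png

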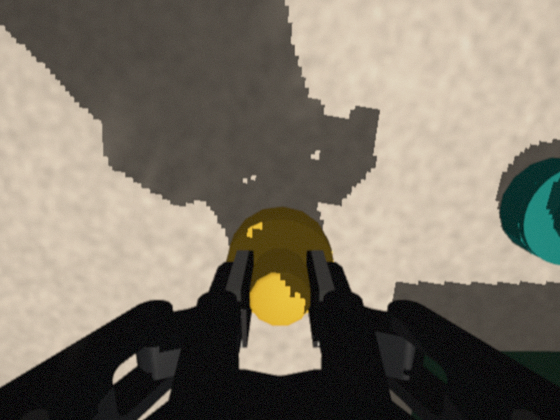

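Request:
drive_tool --gripper '[1,1,1,1,1,1,1]' --pt "0 0.004 0" --pt "0 0.003 0" --pt "0 0.002 0" --pt "0 0.001 0" --pt "0 0.001 0" --pt "0 0 0" --pt "0 0 0" --turn '[0,0,0,0,0,0,0]'

```text
time_s: 11.2
eef_pos: [390.3, -40.0, -13.6]
ee_rot: [-0.705, 0.705, 0.056, -0.056]
force: [-0.5, 0.0, -1.5]
grip_width: 0.264
```

Request:
drive_tool --gripper '[1,1,1]' --pt "0 0.001 0" --pt "0 0.001 0" --pt "0 0 0" --turn '[0,0,0]'

```text
time_s: 11.45
eef_pos: [390.5, -40.1, -13.9]
ee_rot: [-0.705, 0.705, 0.056, -0.056]
force: [-11.2, 3.0, 36.8]
grip_width: 0.265
```

Request:
drive_tool --gripper '[1,1,0.7,0.5,0.3,0,0,0,0,0,0,0,0,0,0]' --pt "0 -0.0018 0" --pt "0 0 0" --pt "0 0 0" --pt "0 0 0" --pt "0 0 0" --pt "0 0 0" --pt "0 0 0" --pt "0 -0.01 0" --pt "0 -0.015 0" --pt "0 -0.02 0" --pt "0 -0.025 0" --pt "0 -0.025 0" --pt "0 -0.025 0" --pt "0 -0.025 0" --pt "0 -0.02 0" --turn '[0,0,0,0,0,0,0,0,0,0,0,0,0,0,0]'

```text
time_s: 12.7
eef_pos: [390.4, -40.0, 153.0]
ee_rot: [-0.705, 0.705, 0.056, -0.055]
force: [-0.3, -0.0, -0.3]
grip_width: 0.999
```

```bash
python3 look.py w6
python3 - <<'E'
from h import *
np.set_printoptions(precision=1,suppress=True)
p,d=ctrl.capture('scene'); cv2.imwrite('pics/s6.png',cv2.resize(p[60:320,160:450,::-1],None,fx=2.2,fy=2.2))
W=cloud('scene',d); X,Y,Z=W[...,0],W[...,1],W[...,2]
m=(abs(X-549)<22)&(abs(Y+159)<22)&(Z>97)&(Z<108); print('lock',m.sum(),W[m].mean(0),cv2.minEnclosingCircle(W[m][:,:2].astype(np.float32)))
W=np.load('w6.npz')['W']; X,Y,Z=W[...,0],W[...,1],W[...,2]
m=(abs(X-390)<35)&(abs(Y+40)<35)&(Z>38)&(Z<48); print('knob',W[m].mean(0),cv2.minEnclosingCircle(W[m][:,:2].astype(np.float32)))
E
```

```text
[390.41 -40.04 152.97] yaw 9.06199611074901 [-0.33 -0.   -0.3 ] 12.7 0.9994089428318625
lock 118 [ 549.1 -159.1  101. ] ((549.534423828125, -158.95681762695312), 19.315797805786133)
knob [390.1 -40.7  42.8] ((390.1559143066406, -41.306678771972656), 11.798885345458984)
```

View pics/s6.png

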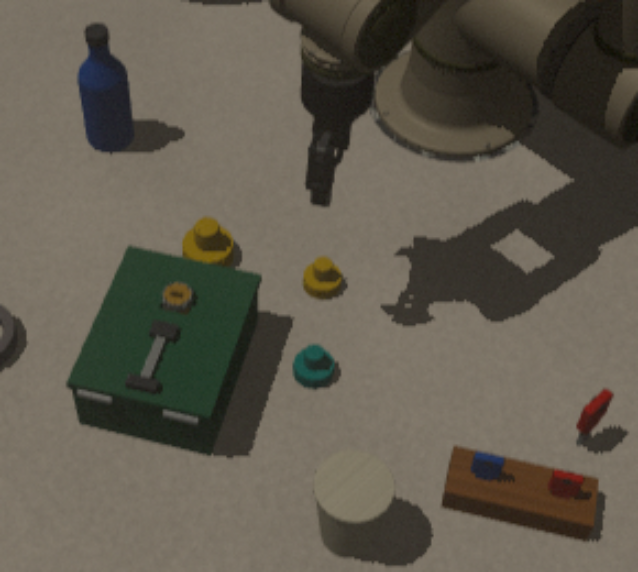

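The cap stands upright, skirt down, at about (390,-41); in the enlarged scene view it is at (323,277). The lock is exposed at (178,295). I'll go above the lock to measure it with the wrist camera.

Request:
drive_tool --gripper '[0,0,0,0,0,0,0,0,0,0,0,0]' --pt "0.0138 -0.002 -0.0143" --pt "0.0138 -0.002 -0.0143" --pt "0.0138 -0.002 -0.0143" --pt "0.0138 -0.002 -0.0143" --pt "0.0138 -0.002 -0.0143" --pt "0.0138 -0.002 -0.0143" --pt "0.0138 0 -0.0143" --pt "0.0138 0 -0.0143" --pt "0.0138 0 -0.0143" --pt "0.0138 0 -0.0143" --pt "0 0 0" --pt "0 0 0" --turn '[0,0,0,0,0,0,0,0,0,0,0,0]'

```text
time_s: 13.8
eef_pos: [548.8, -159.6, 161.6]
ee_rot: [0.705, -0.704, -0.055, 0.056]
force: [-0.0, 0.2, -0.0]
grip_width: 1.001
```

```bash
python3 look.py w7
python3 - <<'E'
from h import *
np.set_printoptions(precision=2,suppress=True)
W=np.load('w7.npz')['W']; X,Y,Z=W[...,0],W[...,1],W[...,2]
m=(np.hypot(X-549,Y+160)<24)&(Z>97)&(Z<108); q=W[m]; print('lock',m.sum(),q.mean(0),cv2.minEnclosingCircle(q[:,:2].astype(np.float32)),np.median(q[:,2]))
k=(Z>83)&(Z<95); print('lid',cv2.minAreaRect(W[k][:,:2].astype(np.float32)))
m=(np.hypot(X-549,Y+160)<15)&(Z<95); q=W[m];print('hole',len(q),q.mean(0),cv2.minAreaRect(q[:,:2].astype(np.float32)))
for r in ctrl.pinpoint('wrist','lock'): print(r['score'],w('wrist',r['centre'],ctrl.sense()))
p=cv2.imread('pics/w7.png'); cv2.imwrite('pics/w7z.png',cv2.resize(p[150:270,210:350],None,fx=5,fy=5,interpolation=cv2.INTER_NEAREST))
E
```

```text
[ 548.85 -159.58  161.64] yaw 9.035297736711337 [-0.04  0.21 -0.  ] 13.8 1.000865334247897
lock 1873 [ 548.85 -160.31  101.94] ((548.9248046875, -160.7714385986328), 19.933998107910156) 102.1724400700133
lid ((588.72119140625, -155.06005859375), (206.8440399169922, 166.48313903808594), 9.133816719055176)
hole 214 [ 548.82 -164.28   61.82] ((548.5632934570312, -159.20811462402344), (28.829452514648438, 18.788949966430664), 8.984914779663086)
0.64 [ 553.64 -160.32  104.88]
```

View pics/w7z.png

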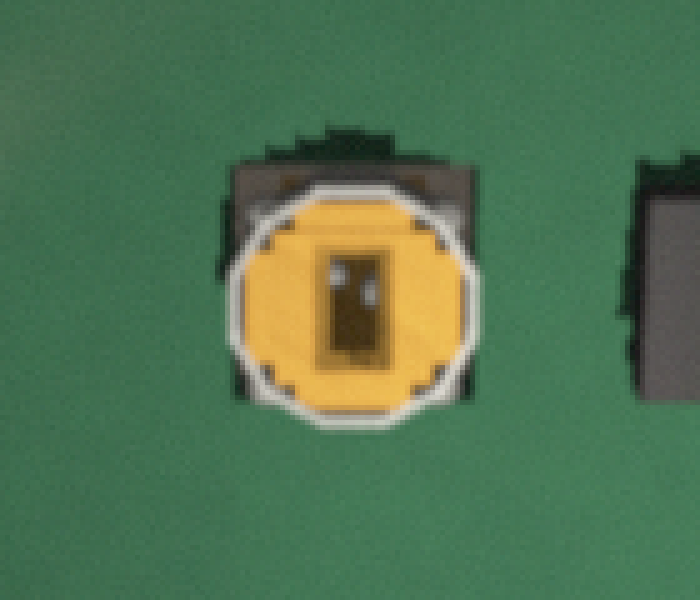

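The zoomed view shows the lock face disc centred near (353,307) and the keyway at (353.5,310), which is about pixel (280.2,211.5). The keyway lies along box y.

```bash
cat >> h.py <<'E'
def ray(uv,zp,s):
    c=ctrl.camera_params('wrist'); f=210/np.tan(np.radians(c['fovy']/2)); M=cam2world('wrist',s)
    d=M[:3,:3]@np.array([(uv[0]-c['cx'])/f,(uv[1]-c['cy'])/f,1]); o=M[:3,3]
    return o+d*(zp-o[2])/d[2]
E
python3 - <<'E'
from h import *
np.set_printoptions(precision=2,suppress=True)
s=ctrl.sense(); M=rot(s)
for uv in [(280.2,211.5),(280.2,210.9)]:
    P=ray(uv,102,s); print(P,'tool:',M.T@(P-s['eef_pos']))
E
```

```text
[ 548.66 -160.72  102.  ] tool: [ 0.01 60.46 -1.8 ]
[ 548.59 -160.29  102.  ] tool: [ 0.01 60.46 -1.37]
```

Request:
drive_tool --gripper '[0,0,0,0,0,0,0,0,0,0,0,0,0,0,0,0,0,0,0,0]' --pt "0.006 0 0.027" --pt "0.006 0 0.027" --pt "0.006 0 0.027" --pt "0.006 0 0.027" --pt "0.006 0 0.027" --pt "0.006 0 0.027" --pt "0.006 0 0.027" --pt "0.006 0 0.027" --pt "0.006 0 0.027" --pt "0.006 0 0.027" --pt "0.006 0 0.027" --pt "0.006 0 0.027" --pt "0.006 0.01 0.027" --pt "0.006 0.01 0.027" --pt "0.006 0.01 0.027" --pt "0.006 0.01 0.027" --pt "0.006 0.01 0.027" --pt "0 0.01 0.007" --pt "0 0 0" --pt "0 0 0" --turn '[0,0,0,0,0,0,0,0,0,0,0,0,0,0,0,0,0,0,0,0]'

```text
time_s: 15.57
eef_pos: [575.8, 316.2, 102.9]
ee_rot: [-0.705, 0.705, 0.056, -0.056]
force: [0.9, -0.3, -0.1]
grip_width: 0.999
```

```bash
python3 look.py w8
python3 - <<'E'
from h import *
np.set_printoptions(precision=2,suppress=True)
s=ctrl.sense(); M=rot(s)
W=np.load('w8.npz')['W']; X,Y,Z=W[...,0],W[...,1],W[...,2]
p=cv2.imread('pics/w8.png'); hsv=cv2.cvtColor(p,cv2.COLOR_BGR2HSV); H,S,V=[hsv[...,i].astype(int) for i in range(3)]
m=((H<6)|(H>174))&(S>170)&(V>40)
k,l,st,c=cv2.connectedComponentsWithStats(m.astype(np.uint8))
for i in range(1,k):
    if st[i,4]>60:
        q=W[l==i]; zt=np.nanpercentile(q[:,2],90); t=q[q[:,2]>zt-4]
        print(c[i],st[i],np.nanmedian(q,0),zt,'top rect',cv2.minAreaRect(t[:,:2].astype(np.float32)))
E
```

```text
[575.77 316.23 102.85] yaw 9.090860130332587 [ 0.89 -0.33 -0.06] 15.5667 0.9993552713187005
[120.84 193.63] [  75  165   89   55 1926] [482.12 321.52  87.01] 88.48626987303992 top rect ((479.9287414550781, 320.2908020019531), (11.931509017944336, 38.22254943847656), 68.87837219238281)
[281.11 218.95] [273 188  17  62 920] [575.59 321.05  77.86] 78.92437780124158 top rect ((576.1173095703125, 316.7621154785156), (9.481435775756836, 31.133846282958984), 9.579510688781738)
```

View pics/w8.png

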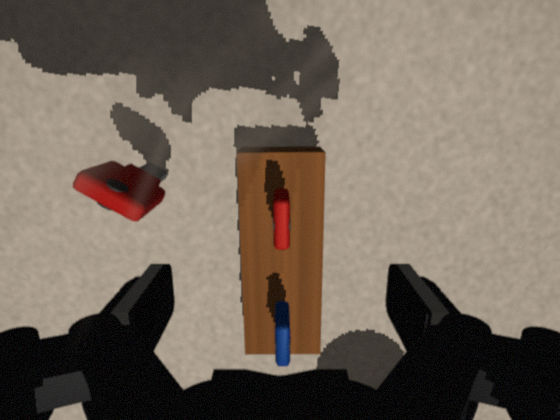

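The wrist view shows the stand's red key at (281,219) with a 31 × 9.5 mm head, and the loose look-alike at (120,193) with a 38 mm head. So the key in the stand is the smaller one. Descending to grip it.

Request:
drive_tool --gripper '[0,0,0,0,0,0,0,0.5,0.7,1,1,1,1,1,1,1,1]' --pt "0.0004 0.016 0.0005" --pt "0 0.016 0" --pt "0 0.016 0" --pt "0 0.016 0" --pt "0 0.016 0" --pt "0 0.014 0" --pt "0 0 0" --pt "0 0 0" --pt "0 0 0" --pt "0 0 0" --pt "0 0 0" --pt "0 0 0" --pt "0 0 0" --pt "0 0 0" --pt "0 0 0" --pt "0 0 0" --pt "0 0 0" --turn '[0,0,0,0,0,0,0,0,0,0,0,0,0,0,0,0,0]' --force 60

```text
time_s: 17.03
eef_pos: [577.0, 317.4, 9.6]
ee_rot: [0.705, -0.705, -0.056, 0.056]
force: [-0.4, -0.6, 5.2]
grip_width: 0.106
```

```bash
python3 look.py w9
```

```text
[576.97 317.4    9.64] yaw 9.059391085712273 [-0.36 -0.63  5.17] 17.0333 0.10639671816823494
```

View pics/w9.png

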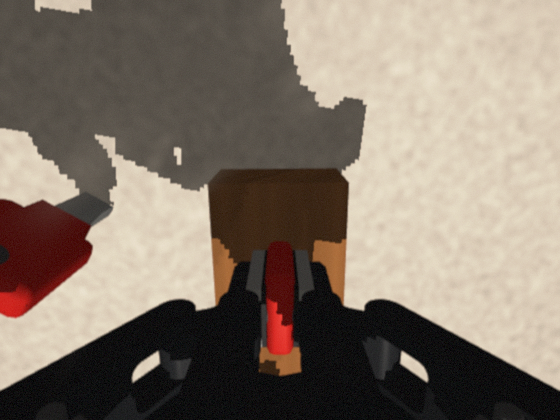

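Request:
drive_tool --gripper '[1,1,1,1,1,1,1,1,1,1,1]' --pt "0 -0.004 0" --pt "0 -0.006 0" --pt "0 -0.008 0" --pt "0 -0.01 0" --pt "0 -0.012 0" --pt "0 -0.016 0" --pt "0 -0.02 0" --pt "0 -0.02 0" --pt "0 -0.02 0" --pt "0 -0.014 0" --pt "0 0 0" --turn '[0,0,0,0,0,0,0,0,0,0,0]'

```text
time_s: 18.0
eef_pos: [578.2, 317.8, 143.8]
ee_rot: [0.705, -0.704, -0.058, 0.054]
force: [0.3, -0.3, 1.3]
grip_width: 0.108
```

```bash
cat > key.py <<'E'
from h import *
import sys
np.set_printoptions(precision=2,suppress=True)
nm=sys.argv[1]
s=ctrl.sense(); M=rot(s)
W=np.load(nm+'.npz')['W']; 
p=cv2.imread(f'pics/{nm}.png'); hsv=cv2.cvtColor(p,cv2.COLOR_BGR2HSV); H,S,V=[hsv[...,i].astype(int) for i in range(3)]
m=((H<6)|(H>174))&(S>170)&(V>30)
m[:, :240]=0; m[:,320:]=0
T=(W[m]-s['eef_pos'])@M
t=T[:,1]; top=np.nanpercentile(t,3); q=T[t<top+3]
print('top y',top,'rect x,z',cv2.minAreaRect(q[:,[0,2]].astype(np.float32)),q.min(0),q.max(0))
f=T[t>top+6]; print('near face', np.nanmedian(f,0), 'fit z vs y', np.polyfit(f[:,1],f[:,2],1) if len(f)>20 else '')
E
python3 look.py w10; python3 key.py w10;python3 - <<'E'
from h import *
p,d=ctrl.capture('scene'); cv2.imwrite('pics/s10.png',cv2.resize(p[180:330,330:500,::-1],None,fx=3.5,fy=3.5))
E
```

```text
[578.17 317.83 143.81] yaw 9.062558094451468 [ 0.26 -0.32  1.26] 18.0 0.10831948471956486
top y -71.9740396573143 rect x,z ((0.061901092529296875, -0.2366790771484375), (9.36064624786377, 31.331138610839844), 0.6596234440803528) [ -4.76 -72.98 -15.9 ] [  4.78 -68.98  15.42]
near face [  0.1  -55.47  14.74] fit z vs y [ 0.  14.6]
```

View pics/s10.png

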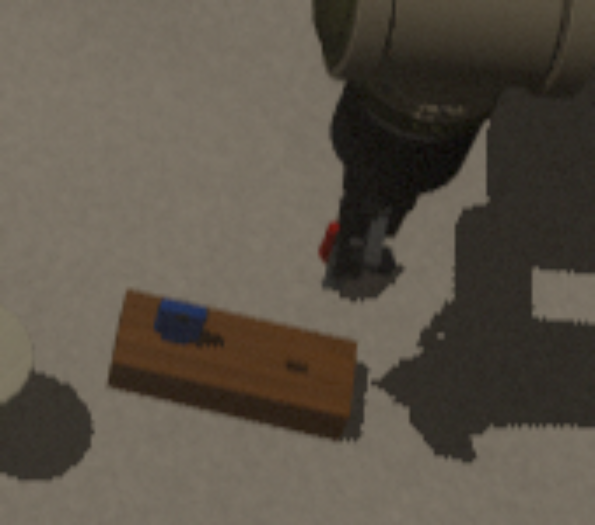

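View pics/w10.png

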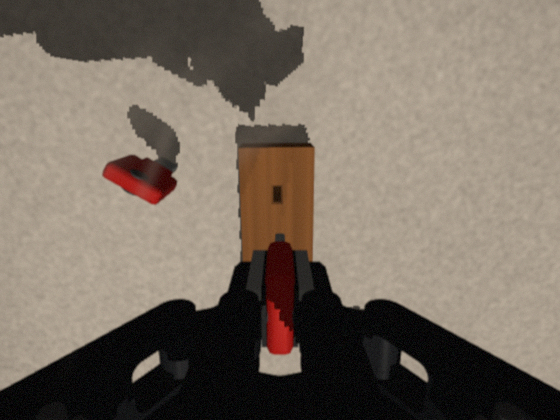

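The key is in hand, held upright and centred, with its head at (280,295). The stand's slot is empty, and the blue key is still in its slot. Carrying the key over the lock.

Request:
drive_tool --gripper '[1,1,1,1,1,1,1,1,1,1,1,1,1,1,1,1,1,1,1,1]' --pt "-0.0058 0 -0.026" --pt "-0.0058 0 -0.026" --pt "-0.0058 0 -0.026" --pt "-0.0058 0 -0.026" --pt "-0.0058 0 -0.026" --pt "-0.0058 0 -0.026" --pt "-0.0058 0 -0.026" --pt "-0.0058 0 -0.026" --pt "-0.0058 0 -0.026" --pt "-0.0058 0 -0.026" --pt "-0.0058 0 -0.026" --pt "-0.0058 0 -0.026" --pt "-0.0058 0 -0.026" --pt "-0.0058 0 -0.026" --pt "-0.0058 0 -0.026" --pt "-0.0058 0 -0.026" --pt "-0.0058 0 -0.026" --pt "-0.0058 0 -0.026" --pt "0 0 0" --pt "0 0 0" --turn '[0,0,0,0,0,0,0,0,0,0,0,0,0,0,0,0,0,0,0,0]'

```text
time_s: 19.77
eef_pos: [546.6, -161.9, 138.0]
ee_rot: [0.705, -0.704, -0.054, 0.056]
force: [-0.2, 1.0, -0.8]
grip_width: 0.107
```

```bash
python3 look.py w11; python3 key.py w11;python3 - <<'E'
from h import *
p=cv2.imread('pics/w11.png'); cv2.imwrite('pics/w11z.png',cv2.resize(p[150:360,180:380],None,fx=2.8,fy=2.8))
E
```

```text
[ 546.63 -161.95  137.98] yaw 8.937655103777686 [-0.16  0.99 -0.8 ] 19.7667 0.10702376134409997
top y -69.37108830718515 rect x,z ((-0.6770939826965332, -1.148752212524414), (9.580702781677246, 31.39169692993164), 0.9722139239311218) [ -5.66 -70.92 -16.84] [  4.05 -66.4   14.52]
near face [ -0.63 -52.62  13.67] fit z vs y [ 0.   13.43]
```

View pics/w11z.png

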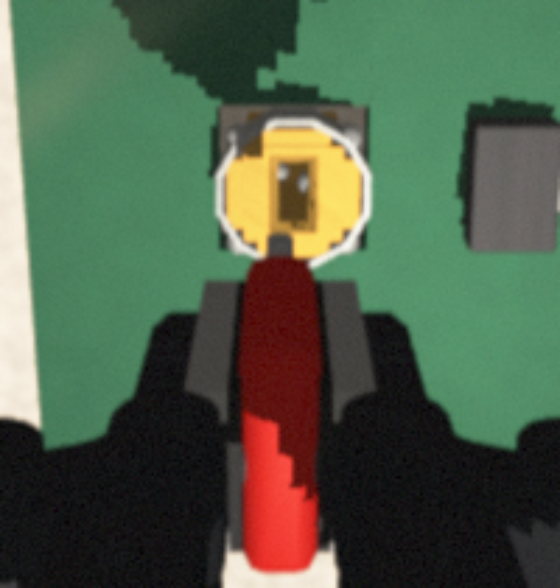

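```bash
python3 look.py w12; python3 key.py w12
python3 - <<'E'
from h import *
np.set_printoptions(precision=2,suppress=True)
s=ctrl.sense(); M=rot(s); print(s['eef_pos'],s['dq'],M)
p=cv2.imread('pics/w12.png'); cv2.imwrite('pics/w12z.png',cv2.resize(p[190:270,240:320],None,fx=7,fy=7,interpolation=cv2.INTER_NEAREST))
E
```

```text
[ 546.84 -160.98  138.21] yaw 9.01661084477508 [-0.33  0.17 -0.26] 19.8167 0.10797643926285735
top y -69.36144866224237 rect x,z ((-0.6730632781982422, -0.5063314437866211), (9.743680000305176, 31.271343231201172), 0.2031368613243103) [ -5.58 -70.32 -16.14] [  4.21 -66.36  15.13]
near face [ -0.88 -52.74  14.06] fit z vs y [ 0.   13.96]
[ 547.01 -160.45  138.46] [ 0.01 -0.01 -0.   -0.    0.   -0.  ] [[ 0.99 -0.   -0.16]
 [ 0.16  0.    0.99]
 [-0.   -1.    0.  ]]
```

View pics/w12z.png

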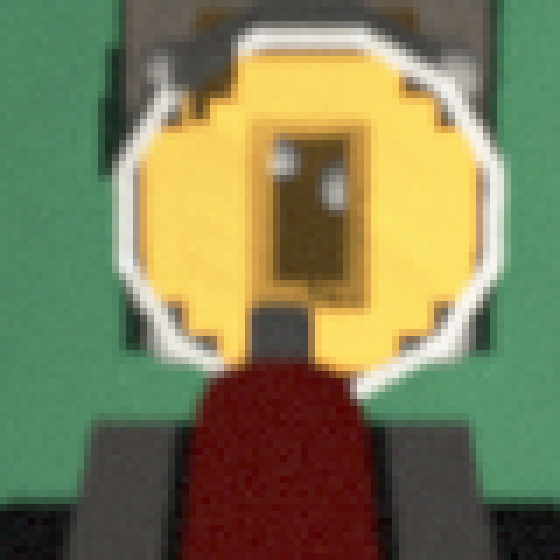

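Request:
drive_tool --gripper '[1,1,1,1,1,1,1,1,1,1]' --pt "0.001 0.005 0" --pt "0.001 0.005 0" --pt "0 0.005 0" --pt "0 0.005 0" --pt "0 0.005 0" --pt "0 0 0" --pt "0 0 0" --pt "0 0 0" --pt "0 0 0" --pt "0 0 0" --turn '[0,0,0,0,0,0,0,0,0,0]'

```text
time_s: 20.7
eef_pos: [549.5, -161.1, 114.5]
ee_rot: [-0.705, 0.705, 0.056, -0.056]
force: [-0.4, -0.7, -0.4]
grip_width: 0.109
```

```bash
python3 look.py w13; python3 key.py w13
python3 - <<'E'
from h import *
np.set_printoptions(precision=2,suppress=True)
s=ctrl.sense(); M=rot(s); print(s['eef_pos'],s['dq'],M[:,1])
p=cv2.imread('pics/w13.png'); cv2.imwrite('pics/w13z.png',cv2.resize(p[190:270,240:320],None,fx=7,fy=7,interpolation=cv2.INTER_NEAREST))
W=np.load('w13.npz')['W']; X,Y,Z=W[...,0],W[...,1],W[...,2]
k=(Z>99)&(Z<105)&(np.hypot(X-549,Y+160)<24); q=(W[k]-s['eef_pos'])@M; print('lock tool',q.mean(0),cv2.minAreaRect(q[:,[0,2]].astype(np.float32)))
E
```

```text
[ 549.45 -161.07  114.49] yaw 9.057046859077515 [-0.38 -0.7  -0.44] 20.7 0.10868201526310887
top y -69.56189446937853 rect x,z ((-0.5315408706665039, -0.21381378173828125), (31.251197814941406, 9.70942211151123), 89.66419982910156) [ -5.31 -71.24 -15.84] [  4.4  -66.56  15.42]
near face [ -0.28 -52.91  14.58] fit z vs y [ 0.   14.37]
[ 549.41 -161.04  114.43] [-0.  0.  0.  0. -0. -0.] [ 0. -0. -1.]
lock tool [-0.57 12.33  4.45] ((-0.5048809051513672, 3.424441337585449), (27.906177520751953, 34.097267150878906), 89.85482025146484)
```

View pics/w13z.png

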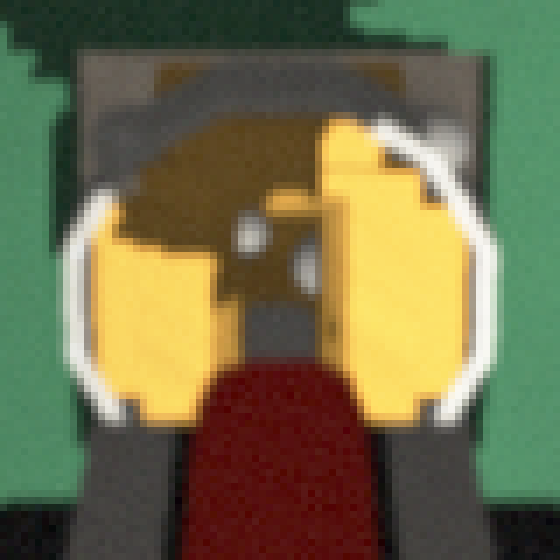

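Run:
```python
from h import *
np.set_printoptions(precision=2,suppress=True)
s=ctrl.sense(); M=rot(s)
f=lambda uv,z: M.T@(ray(uv,z,s)-s['eef_pos'])
print('far keyway edge',f((279.6,190+190/7-.5),102),'top edge disc',f((279.6,190+118/7-.5),102))
for z in (135,125,115): print('blade far-low visible',z,f((279.6,190+303/7-.5),z), f((275.0,233),z)[0], f((285.3,233),z)[0])
```

```text
far keyway edge [-0.43 12.43  9.64] top edge disc [-0.44 12.43 15.51]
blade far-low visible 135 [ -0.44 -20.57  12.28] -2.5533586190787743 2.173522612481225
blade far-low visible 125 [ -0.43 -10.57   8.63] -2.681849472294618 2.3502053964631315
blade far-low visible 115 [-0.43 -0.57  4.97] -2.8103403255104644 2.5268881804450385
```

Request:
drive_tool --gripper '[1,1,1,1,1,1,1,1]' --pt "0 0 0.0012" --pt "0 0.004 0" --pt "0 0.004 0" --pt "0 0.004 0" --pt "0 0.003 0" --pt "0 0.002 0" --pt "0 0.002 0" --pt "0 0 0" --turn '[0,0,0,0,0,0,0,0]'

```text
time_s: 21.42
eef_pos: [549.0, -159.7, 94.7]
ee_rot: [0.705, -0.705, -0.056, 0.056]
force: [-0.0, -0.4, 0.6]
grip_width: 0.107
```

Request:
drive_tool --gripper '[1,1,1,1,1,1]' --pt "0 0.002 0" --pt "0 0.002 0" --pt "0 0.002 0" --pt "0 0.002 0" --pt "0 0.002 0" --pt "0 0 0" --turn '[0,0,0,0,0,0]'

```text
time_s: 21.92
eef_pos: [548.6, -159.8, 84.7]
ee_rot: [0.705, -0.705, -0.055, 0.056]
force: [-4.5, -0.7, 0.6]
grip_width: 0.107
```

Request:
drive_tool --gripper '[1,1,1,1,1]' --pt "-0.0005 0.002 0" --pt "0 0.002 0" --pt "0 0.002 0" --pt "0 0 0" --pt "0 0 0" --turn '[0,0,0,0,0]'

```text
time_s: 22.33
eef_pos: [549.6, -159.9, 79.4]
ee_rot: [-0.705, 0.705, 0.057, -0.055]
force: [3.0, 0.8, -1.1]
grip_width: 0.11
```

```bash
python3 look.py w14; python3 key.py w14
python3 - <<'E'
import cv2
p=cv2.imread('pics/w14.png'); cv2.imwrite('pics/w14z.png',cv2.resize(p[190:380,190:370],None,fx=3.1,fy=3.1))
E
```

```text
[ 549.58 -159.91   79.42] yaw 9.046286687079009 [ 3.03  0.76 -1.07] 22.3333 0.10988444089830625
top y -69.5641048908959 rect x,z ((-0.470034122467041, -0.4138622283935547), (9.658332824707031, 32.07731628417969), 0.026692969724535942) [ -5.3  -71.2  -16.45] [  4.35 -66.57  15.63]
near face [ -0.26 -52.54  14.49] fit z vs y [-0.   14.07]
```

View pics/w14z.png

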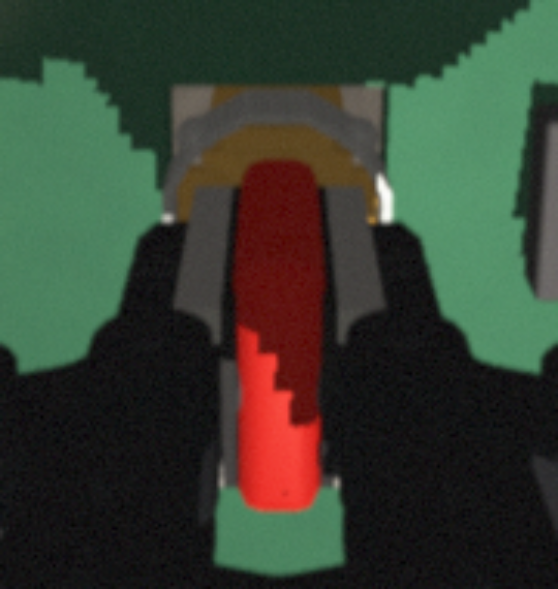

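Request:
drive_tool --gripper '[1,1,1,1,1]' --pt "0 0.001 0" --pt "0 0.001 0" --pt "0 0.001 0" --pt "0 0 0" --pt "0 0 0" --turn '[0,0,0,0,0]'

```text
time_s: 22.8
eef_pos: [548.8, -159.8, 76.1]
ee_rot: [0.705, -0.705, -0.056, 0.056]
force: [4.0, 0.1, 0.3]
grip_width: 0.108
```

Request:
drive_tool --gripper '[1,1,1,1]' --pt "0 0.001 0" --pt "0 0.001 0" --pt "0 0 0" --pt "0 0 0" --turn '[0,0,0,0]'

```text
time_s: 23.13
eef_pos: [548.9, -159.9, 75.5]
ee_rot: [-0.705, 0.705, 0.056, -0.055]
force: [0.3, 1.8, 10.9]
grip_width: 0.107
```

Request:
drive_tool --gripper '[1,1,1,1]' --pt "0 0.001 0" --pt "0 0 0" --pt "0 0 0" --pt "0 0 0" --turn '[0,0,0,0]'

```text
time_s: 23.47
eef_pos: [549.0, -160.0, 75.3]
ee_rot: [-0.705, 0.705, 0.056, -0.055]
force: [-2.5, 3.2, 17.9]
grip_width: 0.11
```

```bash
python3 look.py w15; python3 key.py w15
python3 - <<'E'
from h import *
np.set_printoptions(precision=2,suppress=True)
p,d=ctrl.capture('scene'); cv2.imwrite('pics/s15.png',cv2.resize(p[150:240,190:300,::-1],None,fx=6,fy=6))
for n,dd in (('scene',d),('top',ctrl.capture('top')[1])):
    W=cloud(n,dd); X,Y,Z=W[...,0],W[...,1],W[...,2]
    m=(np.hypot(X-549,Y+160)<26)&(Z>100)&(Z<150); print(n,np.sort(Z[m])[::max(1,m.sum()//12)])
E
```

```text
[ 549.02 -159.96   75.32] yaw 9.069250941376298 [-2.52  3.23 17.88] 23.4667 0.10972562260197093
top y -69.56025155799995 rect x,z ((-0.5479254722595215, -0.6537895202636719), (32.06531524658203, 9.595175743103027), 89.51913452148438) [ -5.27 -70.84 -16.68] [  4.35 -66.56  15.36]
near face [ -0.33 -52.69  14.58] fit z vs y [-0.   14.17]
scene [100.18 101.19 101.87 103.51 113.36 117.06 120.11 122.2  124.64 129.63
 134.72 139.4  145.54]
top []
```

View pics/s15.png

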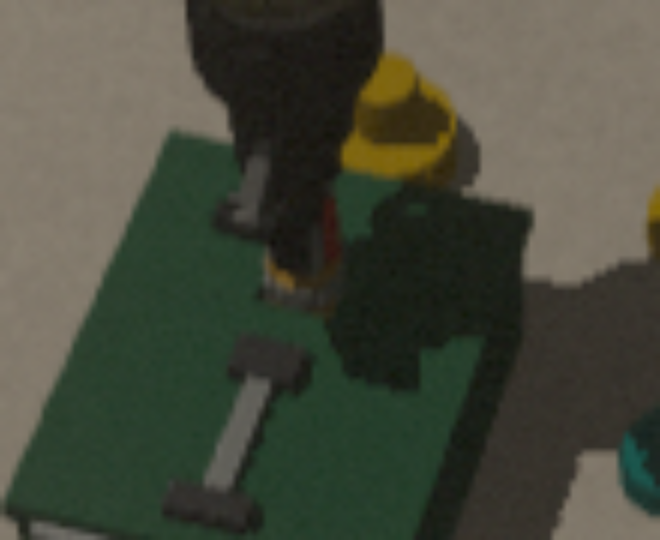

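View pics/w15.png

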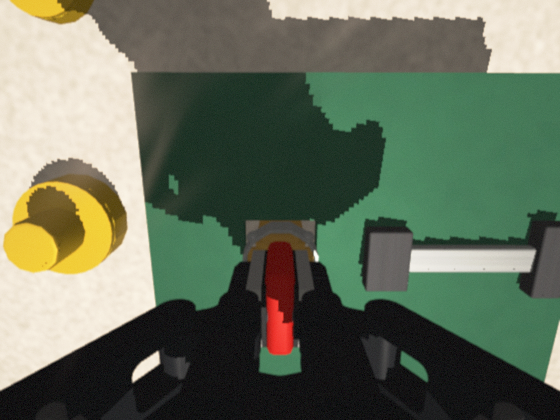

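Force rises steeply while z stalls at 75.3. The head top reads 144.9, against 144 expected; the same camera read about 0.9 high at the stand. So the shoulder is on the face and the key is home. Now I'll turn clockwise in stages.

Request:
drive_tool --gripper '[1,1,1,1,1,1,1,1,1,1,1,1]' --pt "0 0 0" --pt "0 0 0" --pt "0 0 0" --pt "0 0 0" --pt "0 0 0" --pt "0 0 0" --pt "0 0 0" --pt "0 0 0" --pt "0 0 0" --pt "0 0 0" --pt "0 0 0" --pt "0 0 0" --turn '[0,3,4,4,4,4,4,4,4,4,0,0]' --force 90

```text
time_s: 24.62
eef_pos: [549.5, -160.0, 75.4]
ee_rot: [-0.689, 0.689, -0.158, 0.16]
force: [0.5, 2.9, 16.8]
grip_width: 0.107
```

```bash
python3 look.py w16; python3 key.py w16; python3 -c "
from rig import ctrl; print(ctrl.sense()['wrist_torque'])"
```

```text
[ 549.46 -160.02   75.39] yaw -25.94062203251154 [ 0.52  2.87 16.85] 24.6167 0.10736298428135697
top y -69.59150783314675 rect x,z ((-0.019445419311523438, -0.7406291961669922), (9.70776653289795, 32.42711639404297), 0.7407985925674438) [ -5.04 -70.88 -16.95] [  4.69 -66.6   15.48]
near face [ -0.02 -52.83  14.36] fit z vs y [-0. 14.]
[ 0.47570608 -0.03948532  0.02020341]
```

View pics/w16.png

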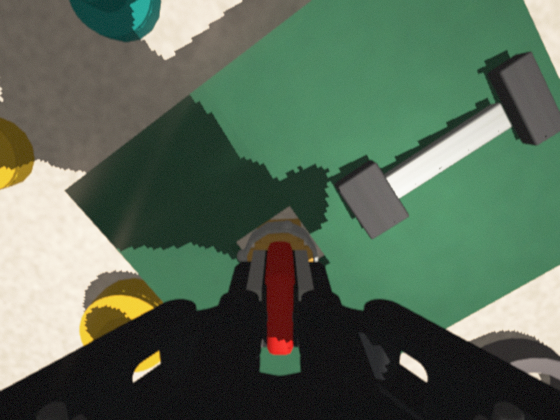

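Request:
drive_tool --gripper '[1,1,1,1,1,1,1,1,1,1,1,1,1,1]' --pt "0 0 0" --pt "0 0 0" --pt "0 0 0" --pt "0 0 0" --pt "0 0 0" --pt "0 0 0" --pt "0 0 0" --pt "0 0 0" --pt "0 0 0" --pt "0 0 0" --pt "0 0 0" --pt "0 0 0" --pt "0 0 0" --pt "0 0 0" --turn '[5,5,5,5,5,5,5,5,5,5,3,0,0,0]'

```text
time_s: 25.83
eef_pos: [549.6, -160.6, 75.4]
ee_rot: [0.546, -0.546, 0.448, -0.451]
force: [-0.4, 0.8, 17.2]
grip_width: 0.107
```

```bash
python3 look.py w17; python3 key.py w17; python3 -c "
from rig import ctrl; s=ctrl.sense(); print(s['wrist_torque'],s['joints'])"
```

```text
[ 549.58 -160.58   75.41] yaw -78.91780361076144 [-0.43  0.83 17.15] 25.8333 0.10676489052763606
top y -69.62502822296511 rect x,z ((0.26850223541259766, -0.42639732360839844), (9.392050743103027, 30.823081970214844), 0.36892569065093994) [ -4.5  -70.97 -15.85] [  5.01 -66.63  14.99]
near face [  0.53 -52.68  14.29] fit z vs y [-0.   13.74]
[ 0.12393569 -0.10604421  0.10840206] [-4.88501417e-01  5.34422197e-01  1.50957366e+00 -5.63425333e-04
  1.09387422e+00  8.89144894e-01]
```

View pics/w17.png

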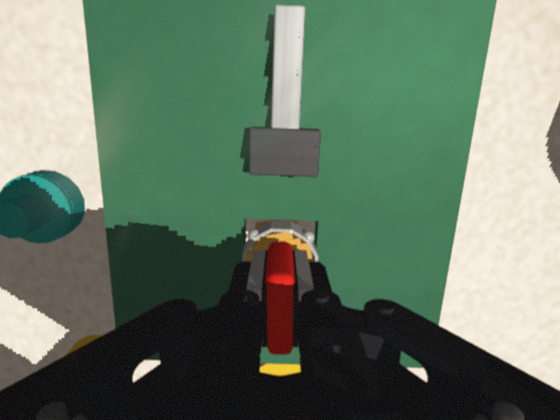

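Request:
drive_tool --gripper '[1,1,1,1,1,1]' --pt "0 0 0" --pt "0 0 0" --pt "0 0 0" --pt "0 0 0" --pt "0 0 0" --pt "0 0 0" --turn '[3,3,1.5,0,0,0]'

```text
time_s: 26.38
eef_pos: [549.6, -160.6, 75.4]
ee_rot: [0.516, -0.515, 0.483, -0.485]
force: [1.3, 1.2, 15.6]
grip_width: 0.107
```

```bash
python3 look.py w18; python3 key.py w18; python3 -c "
from rig import ctrl; s=ctrl.sense(); print(s['wrist_torque'],s['joints'][5])"
python3 - <<'E'
from h import *
p,d=ctrl.capture('scene'); cv2.imwrite('pics/s18.png',p[...,::-1])
p,d=ctrl.capture('top'); cv2.imwrite('pics/t18.png',p[...,::-1])
E
```

```text
[ 549.61 -160.58   75.41] yaw -86.41978609956864 [ 1.3   1.21 15.55] 26.3833 0.10727498478673408
top y -69.594479912395 rect x,z ((0.6011276245117188, -0.24985313415527344), (9.66779899597168, 30.902786254882812), 1.014265775680542) [ -4.45 -71.02 -15.69] [  5.25 -66.6   15.17]
near face [  0.57 -52.68  14.39] fit z vs y [-0.   13.91]
[ 0.09367973 -0.09755964  0.12271015] 1.0200388918197139
```

View pics/w18.png

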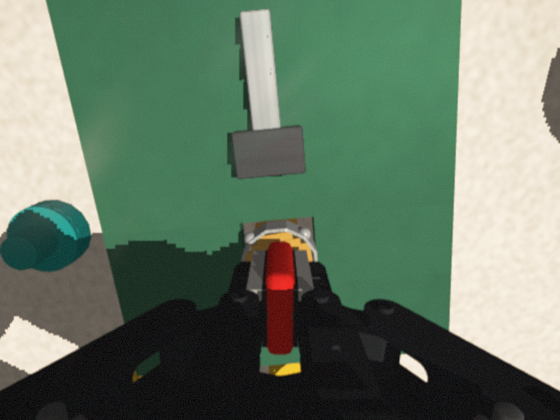

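View pics/s18.png

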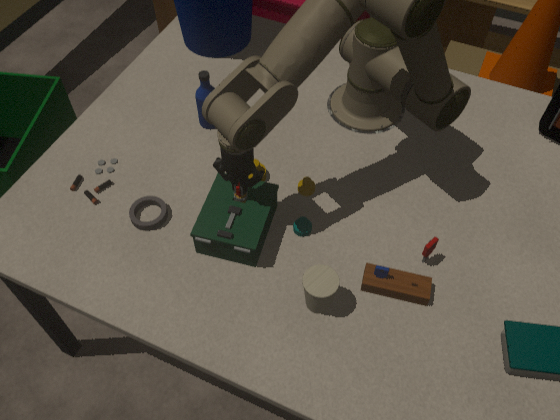

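Request:
drive_tool --gripper '[1,1,1,1,1]' --pt "0 0 0" --pt "0 0 0" --pt "0 0 0" --pt "0 0 0" --pt "0 0 0" --turn '[2,0,0,0,0]'

```text
time_s: 26.95
eef_pos: [549.6, -160.6, 75.4]
ee_rot: [0.507, -0.507, 0.492, -0.494]
force: [0.8, 0.9, 15.0]
grip_width: 0.106
```

```bash
python3 look.py w19; python3 -c "
from rig import ctrl; s=ctrl.sense(); print(s['wrist_torque'],s['joints'][5])"
```

```text
[ 549.56 -160.62   75.4 ] yaw -88.41482218312736 [ 0.77  0.91 15.04] 26.95 0.10573132271062269
[ 0.08899567 -0.08945688  0.1218618 ] 1.054937358498255
```

Request:
drive_tool --gripper '[1,1,1,1,1]' --pt "0 0 0" --pt "0 0 0" --pt "0 0 0" --pt "0 0 0" --pt "0 0 0" --turn '[1.5,0,0,0,0]'

```text
time_s: 27.42
eef_pos: [549.6, -160.7, 75.4]
ee_rot: [-0.501, 0.5, -0.498, 0.501]
force: [1.0, 0.5, 15.6]
grip_width: 0.105
```

```bash
python3 look.py w20; python3 key.py w20; python3 -c "
from rig import ctrl; s=ctrl.sense(); print(s['wrist_torque'],s['joints'][5])"
python3 - <<'E'
from h import *
# bolt extent along box x from wrist cloud, bright bolt pixels
for n in ('w1','w7','w17','w18','w19','w20'):
    W=np.load(n+'.npz')['W']; p=cv2.imread(f'pics/{n}.png'); hsv=cv2.cvtColor(p,cv2.COLOR_BGR2HSV)
    c,s_=np.cos(np.radians(9.06)),np.sin(np.radians(9.06))
    X=(W[...,0]-549)*c+(W[...,1]+160)*s_; Y=-(W[...,0]-549)*s_+(W[...,1]+160)*c; Z=W[...,2]
    m=(hsv[...,1]<60)&(hsv[...,2]>120)&(abs(Y)<15)&(Z>92)&(Z<104)&(X>30)
    print(n,m.sum(),np.nanpercentile(X[m],[1,99]).round(1),np.nanmedian(Y[m]).round(1))
E
```

```text
[ 549.56 -160.67   75.41] yaw -89.90706413216354 [ 0.96  0.45 15.6 ] 27.4167 0.10501915288079144
top y -69.69709180033283 rect x,z ((0.5598545074462891, -0.32242393493652344), (9.712615966796875, 31.012338638305664), 0.501371443271637) [ -4.41 -70.73 -15.83] [  5.33 -66.7   15.16]
near face [  0.62 -52.87  14.38] fit z vs y [-0.   13.76]
[ 0.05559276 -0.08258494  0.15149906] 1.0809243617738598
w1 1259 [ 60.4 116.6] -0.8
w7 1319 [ 60.3 116.6] -0.7
w17 3562 [ 60.1 105.5] -1.0
w18 3438 [ 60.1 104.1] -1.0
w19 3424 [ 60.1 103.9] -1.1
w20 3440 [ 60.1 103.9] -1.2
```

View pics/w20.png

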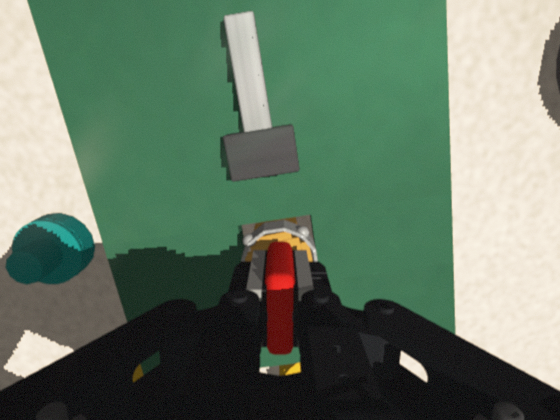

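The drawn-back bolt has stopped moving (far end 105.5 → 104.1 → 103.9 → 103.9 mm), and the wrist torque has risen from 0.12 to 0.15 N m. The plug is at its stop, and the key is home and gripped.

```bash
python3 -c "
from rig import ctrl; print(ctrl.finish_job())"
```

```text
the job is handed in; nothing more can be done
None
```

I handed the job in at about 27.5 s, with the red key fully in the lock, turned to its stop and still gripped (90 N grip).

- **Cap:** I pulled it off the lock and set it on the table, skirt down, near (390, -41) mm. My first grip closed on nothing because the real fingertips sit about 39 mm above the reported TCP. I allowed for that offset from then on.
- **Key:** I took the smaller red key from the stand and pushed it down until it seated, with about 15 N still pressing down. The wrist depth puts the top of its head at 144.9 mm, against 144 expected; the same camera read about 0.9 mm high at the stand.
- **Pins:** I did not feel the 5–10 N from the pins as a separate force. The blade's depth in the lock shows the key is past them.
- **Turn:** I turned the gripper 99° (1.73 rad) clockwise, slightly more than the suggested 1.6–1.7 rad. At 95.5–97.5° the wrist torque was still flat, but the final 1.5° raised it from 0.12 to 0.15 N m. The bolt had stopped moving, drawn back about 13 mm, so the plug is at its stop.
- **Everything else:** In the last scene picture, the blue key, paper cup, canister, tape ring and look-alikes are where they started. I checked this by eye and did not measure it. That picture was taken before the last 3.5° of turn.

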